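# Probe the square test pad of a clamped circuit board

## Robot

A 7-joint arm with a two-finger parallel gripper is mounted at the origin on a cart in front of the work surface, level with it; the furniture and walls round the work are solid. World frame = base frame: x ahead of the robot, y to its left, z up, the work surface at z = 0. Lengths are in m, angles in rad, forces in N, time in s.
With the tool pointing down it reaches from about 0.35 to 0.9 m from the base axis. Payload 8.1 kg.
Tool frame: the origin (TCP) lies on the centre line of the jaws, within the pads' length; the fingertips stand env.tip_reach ahead of it and the grasp point (between the pads) is the TCP (env.tip_reach is the distance from the TCP to the fingertips, in m); z points along the fingers, y is the line along which they close (so a half turn about z gives the same grasp; the last joint's range is limited). The gripper opens to 85 mm and grips with 20 to 120 N. Pads are 22 mm wide; open, the fingers measure 114 mm over their backs; the gripper's body (76 mm by 85 mm) begins 54 mm behind the grasp point. The pads swing forward as they close: fully open they stand 13 mm farther back than shut.
Start: joints at [-1.425, 0.434, 0.025, 1.573, -0.012, 1.134, -0.075], TCP at [0.154, 0.606, 0.25] pointing down, gripper open.
Joint ranges: [-2.62, 2.62], [-0.44, 2.09], [-1.27, 1.32], [0.08, 2.57], [-1.32, 4.46], [0.12, 2], [-2.74, 2.74]. Speed limits (rad/s): [2.22, 2.22, 3.01, 3.01, 3.14, 3.14, 3.14].

## Interface

Orientations are given as a unit quaternion [w, x, y, z].
In Python, from plant import env, viewer gives the robot as it stands.
- The arm moves only by the tool move_arm, never from a script. Its argument "targets" is a list of rows, each an object with "dr": the turn, a rotation vector about the tool's x, y, z in degrees, a list of three; "dp": the shift along the tool's x, y, z in mm, a list of three; "claw": the finger opening in mm, from 0 to 85.4. In form: [{"dr": [wx, wy, wz], "dp": [dx, dy, dz], "claw": claw}, ...]. A call has 1 to 12 rows; each row is the pose to reach, as a shift and turn from the pose commanded when the call began, along the tool's axes at that moment; what a row does not reach only later rows make up. A row lasts 1/8 s, in which the tool goes at most 62.5 mm and 10.7 degrees, less where a joint would pass 70% of its speed; a pose out of reach is approached as far as the arm can. A call with a gripper value outside its range is refused whole. The fingers move at their own pace and stop on an object; "newtons" is the grip in N (left out, the last holds). Time passes only in rows, so rows that repeat a pose let the fingers close. It gives the time, the measured TCP pose, the force, the opening and the grip force at its end, in the units of the state.
- env.read_state(): the state, without advancing time (a new reading comes with each control period).
- viewer.capture(name): name is "scene" or "top"; returns a dict with "image" (384x512x3 uint8, red, green, blue), "range_z" (384x512 float32, m along the optical axis (not along the pixel's ray), 0 where there is no reading), "camera_matrix" (3x3 intrinsics, pixels), "dist_coeffs" ([k1, k2, p1, p2, k3] as OpenCV has them; the pictures are not rectified), "world_from_camera" (4x4, takes a point from camera to world coordinates). Camera axes: x right, y down, z forward; pixel columns grow to the right and rows downward; lengths in m; the calibration is good to about 2 mm. A picture is of the moment at which its call begins.
- env.job_done(): hands the job in; it is judged then, once.
The state is a dict: "time": time; "joint_positions": joint angles; "qd": joint speeds; "effort": joint torques, N m; "position": TCP position; "tool_rot": TCP orientation; "wrist_force": force on the tool from outside, world axes, zero at the start; "ft_torque": the same for the moment, N m; "gripper_width": finger opening in m; "gripper_force": force on a finger pad.
Only numpy, scipy, OpenCV 4.12 (cv2) and the standard library are available. Lean on these libraries where they do the work, as an engineer would, in place of code of your own. Each camera call takes 0.05 s, during which the arm holds its last target. There are 200 camera calls.

## Task

Swing the hinged hold-down frame of the test jig fully down over the circuit board, so that the board cannot lift, before anything touches the board. Then take the spring-tipped test probe out of its leaning holder, stand it upright on the middle of the square test pad (the other two pads of that row are round) and press lightly until the spring tip is pushed in about half its travel, never to its stop; the probe must touch the board nowhere else, and leave the things lying round about alone. Finish while holding the probe still there in the gripper, upright and pressed on the pad.

Things in the scene. Friction and masses are not known exactly. Their poses are not given: they have to be found in the camera images.
- jig: test jig, fixed to the table: grey base plate 140 x 164 mm (x, y), top of the plate at z = 16 mm, with black corner blocks that locate the circuit board (blocks reach to z = 31 mm). Origin at the centre of its underside on the table, z up. Its -x side is the front, towards the robot; the hinge of the hold-down frame lies along its y axis at x = +62 mm, z = 37 mm.
- frame_hinge (a point): middle of the hinge axis of the hold-down frame, at the back of the jig (axis along the jig's y). The frame is a dark steel rectangle 134 x 158 mm of 10 mm bars, open in the middle; when shut, its four rubber-footed fingers stand 0.3 mm over the corners of the board.
- frame_bar (a point): middle of the outer face of the hold-down frame's front bar, 124 mm from the hinge axis and 5 mm outside the frame's mid-plane; this face looks up when shut, and away from the robot when open. The bar is 10 x 10 mm, 158 mm long, with a black thumb tab (44 mm wide, 4 mm thick, 10 mm deep) in the middle of its other edge, the one away from the hinge.
- frame (a joint): angle of the hold-down frame in rad: 0 = shut, level over the board (outer face 42 mm above the table); 1.57 = upright; limit 1.85. Starts open, between 1.25 and 1.7. The hinge is stiff (0.16 N m of friction, 1.5 to 2.5 N at the front bar): the frame stays at any angle and can be pushed over by a finger behind its front bar, then down from above.
- board: loose green circuit board 80 x 120 mm (x, y) lying in the jig's corner blocks with 1.5 mm play; parts up to 18 mm tall on its front half (-x). Origin at its centre, 4 mm below the board's upper face; axes as the jig's; the upper face is 26 mm above the table.
- square_pad (a point): centre of the upper face of the square test pad: bare tinned metal, 12 x 12 mm, at x = +27, y = -38 mm in the board's frame, 2.2 mm above the board's upper face (28.2 mm above the table). It is the end one of three pads on a low green strip 17 x 61 mm near the board's back edge; the other two, towards +y at 22 mm pitch, are round, 12 mm across.
- probe: loose pen-like spring probe, 70 g: round rubber handle 18 mm in diameter from z = 52 to 138 mm (last 6 mm tapering; grip it between z = 70 and 132), flange 24 mm wide at z = 48 to 52, shank 13 mm wide below it. Origin at the nose end, where the plunger comes out; z runs along the probe up to the handle's end. Starts in the holder, flange on the sleeve's mouth, held loosely (1.5 mm play).
- probe_tip (a point): rounded end of the probe's steel plunger, 5 mm in diameter: 14 mm beyond the nose (z = -14 mm in the probe's frame) when relaxed; moves with the plunger.
- plunger (a joint): how far the spring plunger is pushed into the probe, m: 0 relaxed, 0.010 at its stop. The spring needs 0.6 N to start and 0.4 N more for each mm, 2.6 N at half travel.
- holder: weighted probe holder, fixed to the table: dark round base 96 mm wide, 14 mm thick, with an aluminium sleeve (outside 24 mm, bore 16 mm) leaning 20 degrees from vertical towards the holder's -x. Origin at the centre of its underside. The sleeve's mouth is 78 mm above it; the probe must be drawn 64 mm along the sleeve to come free.
- tweezers: steel tweezers 14 x 128 x 9 mm lying on the table between jig and holder; origin at the centre of the underside; bystander.
- usb_stick: green usb stick 56 x 18 x 8 mm lying on the table; origin at the centre of the underside; bystander.
- box_cutter: red box cutter 27 x 123 x 17 mm lying near the table's front edge; origin at the centre of the underside; bystander.
- calliper: steel calliper 70 x 223 x 10 mm lying at the back right; origin at the centre of the underside; bystander.
- bus_tester: black handheld meter 142 x 65 x 30 mm lying at the back; origin at the centre of the underside; bystander.

How it is judged:
By the outcome, as a careful person would: the job done as asked, in the order asked, and still so for the second after the job is handed in, while the arm keeps its last pose, push and grip.
It also fails if it takes over 58 s, if anything falls off the work surface, if the arm or the gripper's body presses on something with over 40 N, if the wrist force passes 120 N, or if a joint passes its speed limit or range.

## Working session

There is one attempt and no reset: what is moved stays moved. The work goes in short steps, Python scripts to look and compute and a tool call to move; the robot and the scene stay as the last step left them, time stands still between calls to the robot, and variables do not carry over. Pictures are saved under pics/ and viewed, at most 10 in all, crops included, and the job is handed in when it is done.

Besides the shell and the picture viewer there is one more tool, called after "Call:" as name(argument=value, ...) on one line, values as JSON. move_arm: Moves the arm, as the interface text tells. Its arguments: {"type":"object","properties":{"targets":{"type":"array","items":{"type":"object","properties":{"dr":{"type":"array","items":{"type":"number"}},"dp":{"type":"array","items":{"type":"number"}},"claw":{"type":"number"}}}},"newtons":{"type":"number"}},"required":["targets"]}

```bash
ls; mkdir -p pics
cat > h.py <<'E'
import numpy as np, cv2
from plant import env, viewer
from scipy.spatial.transform import Rotation as R
def cap(n):
    c=viewer.capture(n); c['K']=np.array(c['camera_matrix']); c['D']=np.array(c['dist_coeffs']); c['T']=np.array(c['world_from_camera']); return c
def ray(c,uv):
    p=cv2.undistortPoints(np.array(uv,float).reshape(-1,1,2),c['K'],c['D']).reshape(-1,2)
    return c['T'][:3,3],np.c_[p,np.ones(len(p))]@c['T'][:3,:3].T
def onz(c,uv,z):
    o,d=ray(c,uv); return o+d*((z-o[2])/d[:,2])[:,None]
def cloud(c):
    h,w=c['range_z'].shape; v,u=np.mgrid[:h,:w]
    o,d=ray(c,np.c_[u.ravel(),v.ravel()]); return (o+d*c['range_z'].reshape(-1,1)).reshape(h,w,3)
def pix(c,P):
    Ti=np.linalg.inv(c['T']); return cv2.projectPoints(np.array(P,float).reshape(-1,1,3),cv2.Rodrigues(Ti[:3,:3])[0],Ti[:3,3],c['K'],c['D'])[0].reshape(-1,2)
def save(c,n,s=1.5): cv2.imwrite('pics/'+n,cv2.resize(c['image'][:,:,::-1],None,fx=s,fy=s,interpolation=cv2.INTER_CUBIC))
E
python3 - <<'E'
from h import *
for n in('scene','top'):
    c=cap(n); save(c,n+'0.png'); print(n,c['T'].round(3).tolist(),c['K'].round(1).tolist())
s=env.read_state(); print(s,env.tip_reach)
E
```

```text
pics
scene [[0.728, -0.312, 0.61, 0.047], [-0.685, -0.308, 0.66, -0.403], [-0.018, -0.899, -0.438, 0.426], [0.0, 0.0, 0.0, 1.0]] [[352.3, 0.0, 250.8], [0.0, 352.3, 191.7], [0.0, 0.0, 1.0]]
top [[-0.08, -0.97, 0.23, 0.265], [-0.997, 0.079, -0.014, 0.192], [-0.004, -0.23, -0.973, 1.298], [0.0, 0.0, 0.0, 1.0]] [[500.0, 0.0, 254.0], [0.0, 500.0, 190.4], [0.0, 0.0, 1.0]]
{'time': 0.1, 'joint_positions': array([-1.42461038,  0.43512824,  0.02500789,  1.57396396, -0.01160812,
        1.13400964, -0.07509086]), 'qd': array([ 5.24460054e-04, -1.58983611e-03,  3.02052397e-04, -1.31450089e-03,
       -7.07507661e-05, -9.95140300e-05, -1.48105570e-03]), 'effort': array([ 2.84920163e-03, -6.71757889e+01,  1.02786139e+00, -3.16900206e+01,
        1.56808121e-02,  7.22989003e-03, -2.39813170e-05]), 'position': array([0.15385554, 0.60534735, 0.2496367 ]), 'tool_rot': array([-1.91320703e-05,  1.24119217e-01,  9.92267078e-01, -6.81699915e-04]), 'wrist_force': array([-0.82171427, -0.21206452, -1.27250476]), 'ft_torque': array([ 0.00808869, -0.02199177,  0.06661424]), 'gripper_force': 0.0, 'gripper_width': 0.08521873158772336} 0.019
```

View pics/scene0.png

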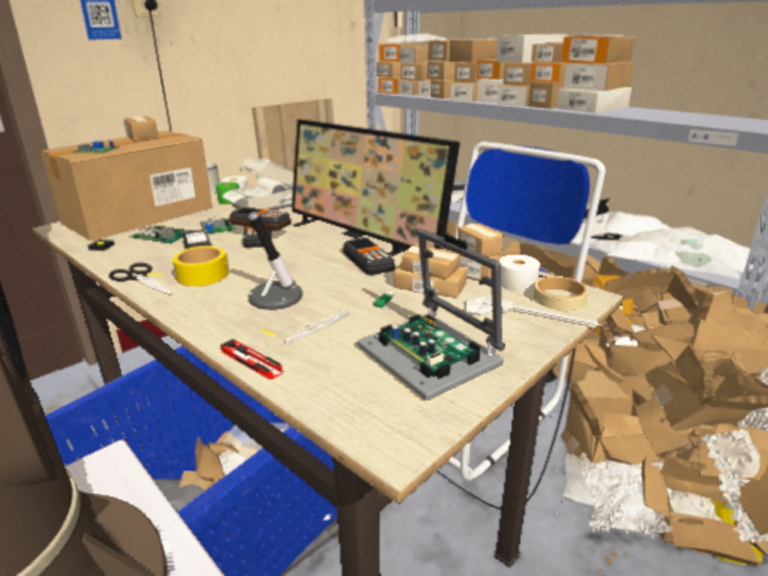

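View pics/top0.png

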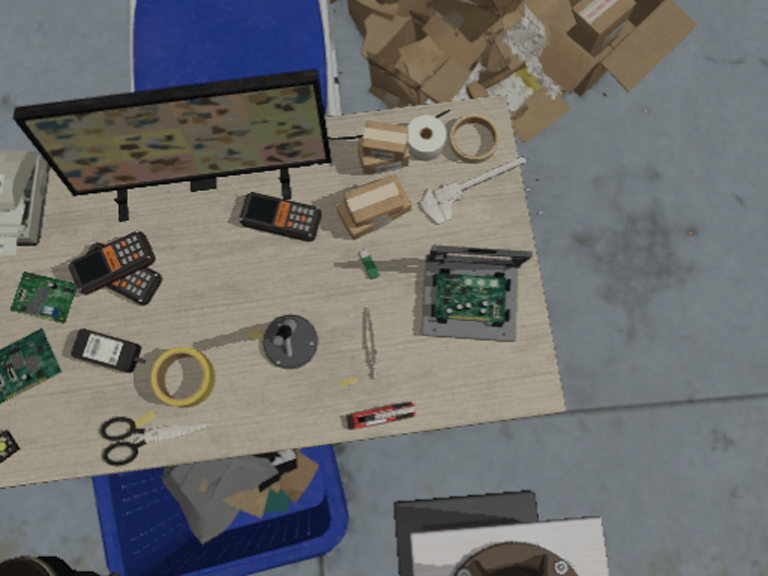

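The scene view shows the jig at (430,350), the upright frame at (460,290) and the probe in its holder at (270,260), seen at 1.5x. In the top view the jig is at (470,300), with the frame at its back edge around (478,255). The holder is at (290,340) and the probe leans toward its lower left. Next I'll measure these from the depth data.

Run:
```python
from h import *
c=cap('top'); P=cloud(c); s=cap('scene'); S=cloud(s)
np.savez('c0.npz',P=P,S=S,It=c['image'],Is=s['image'])
def crop(c,u0,u1,v0,v1,n,f): cv2.imwrite('pics/'+n,cv2.resize(c['image'][v0:v1,u0:u1,::-1],None,fx=f,fy=f,interpolation=cv2.INTER_CUBIC))
a=cv2.resize(c['image'][155:235,270:365],None,fx=6,fy=6,interpolation=cv2.INTER_CUBIC)
cv2.imwrite('pics/jig_top.png',a[:,:,::-1])
# plate
r=np.zeros(P.shape[:2],bool); r[155:235,270:365]=True
z=P[...,2]
tbl=P[200:240,375-0:376,2]
print('table z',np.median(P[235:250,280:340,2]), np.median(S[215:225,190:200,2]))
m=(r&(z>.010)&(z<.022)).astype(np.uint8)
n,l,st,_=cv2.connectedComponentsWithStats(m); k=1+np.argmax(st[1:,4])
q=P[l==k][:,:2]; print('plate rect',cv2.minAreaRect((q*1000).astype(np.float32)),len(q))
m=r&(z>.06); q=P[m]; print('frame top',len(q),q.min(0),q.max(0))
# scene frame
d=S-np.array([.0,.0,0])
for nm,C in(('top',P),('scene',S)):
    mm=(C[...,2]>.06)&(C[...,2]<.2)&(C[...,0]>.5)&(C[...,0]<.85)&(C[...,1]>-.25)&(C[...,1]<.0)
    q=C[mm]; print(nm,len(q),q.min(0).round(3),q.max(0).round(3))
    if len(q)>20:
        mu=q.mean(0);u,sv,vt=np.linalg.svd(q-mu); print(mu.round(4),sv.round(3),vt.round(3).tolist())
```

```text
table z -0.001723139872939261 0.0003080238627758969
plate rect ((531.0457153320312, 22.278106689453125), (164.14356994628906, 135.662841796875), 81.44173431396484) 1522
frame top 461 [ 0.2651394  -0.06188071  0.06015215] [0.60414247 0.19240389 1.2976813 ]
top 186 [ 0.561 -0.062  0.061] [ 0.588 -0.     0.177]
[ 0.5705 -0.037   0.1391] [0.514 0.219 0.043] [[-0.069, 0.231, 0.971], [0.19, 0.958, -0.214], [-0.979, 0.169, -0.11]]
scene 544 [ 0.562 -0.068  0.06 ] [ 0.587 -0.     0.176]
[ 0.5709 -0.0498  0.1268] [0.864 0.357 0.068] [[-0.089, 0.297, 0.951], [0.145, 0.948, -0.283], [-0.985, 0.113, -0.128]]
```

View pics/jig_top.png

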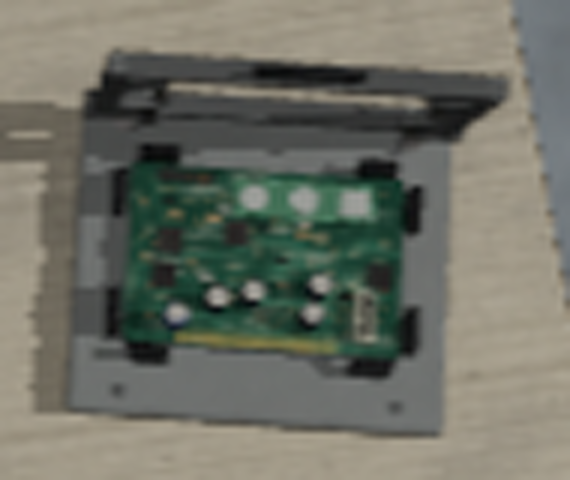

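The crop shows two round pads at (254,197) and (304,200) and the square pad at (355,205), at the -y end as expected. Next come precise positions for the pads, the plate, the frame and the probe axis.

Run:
```python
from h import *
c=cap('top'); P=cloud(c); s=cap('scene'); S=cloud(s)
# pads
for nm,v,C in(('top',c,P),('scene',s,S)):
    hsv=cv2.cvtColor(v['image'],cv2.COLOR_RGB2HSV)
    reg=(C[...,0]>.5)&(C[...,0]<.6)&(C[...,1]>-.06)&(C[...,1]<.09)&(C[...,2]>.015)&(C[...,2]<.045)
    m=(reg&(hsv[...,1]<60)&(hsv[...,2]>150)).astype(np.uint8)
    n,l,st,ce=cv2.connectedComponentsWithStats(m,connectivity=4)
    for k in range(1,n):
        if st[k,4]>5: print(nm,ce[k].round(1),st[k,2:5],onz(v,ce[k],.0282).round(4)[0],C[l==k].mean(0).round(4))
    m=((C[...,2]>.010)&(C[...,2]<.0215)&(C[...,0]>.42)&(C[...,0]<.62)&(C[...,1]>-.08)&(C[...,1]<.13)).astype(np.uint8)
    uv=np.argwhere(m)[:,::-1]; w=onz(v,uv,.016)[:,:2]*1000
    l_=np.deg2rad(-8.5); A=np.array([[np.cos(l_),-np.sin(l_)],[np.sin(l_),np.cos(l_)]])
    q=w@A; print(nm,'rect',cv2.minAreaRect(w.astype(np.float32)),'pct',np.percentile(q,[.3,99.7],axis=0).round(1).tolist())
    # table tools
    mm=(C[...,2]>.06)&(C[...,2]<.2)&(C[...,0]>.5)&(C[...,0]<.65)&(C[...,1]>-.12)&(C[...,1]<.12)
    q=C[mm]; e=q@np.r_[A[:,0],0]; t=q@np.r_[A[:,1],0]
    print(nm,'frame y-range',np.percentile(t,[1,99]).round(4))
    for z0 in(.06,.08,.1,.12,.14,.155,.165,.17): 
        k=(q[:,2]>z0)&(q[:,2]<z0+.01)
        if k.sum(): print('  z',z0,k.sum(),np.percentile(e[k],[2,50,98]).round(4))
    print(' zmax',np.percentile(q[:,2],[98,100]))
# holder
pl=[]
for nm,v,C in(('top',c,P),('scene',s,S)):
    reg=(C[...,2]>.088)&(C[...,2]<.19)&(C[...,0]>.35)&(C[...,0]<.6)&(C[...,1]>.15)&(C[...,1]<.42)
    q=C[reg]; print(nm,'probe',len(q),q.min(0).round(3),q.max(0).round(3),q.mean(0).round(3))
    base=(abs(C[...,2]-.014)<.005)&(C[...,0]>.35)&(C[...,0]<.6)&(C[...,1]>.15)&(C[...,1]<.42)
    w=onz(v,np.argwhere(base)[:,::-1],.014); (cx,cy),r=cv2.minEnclosingCircle((w[:,:2]*1000).astype(np.float32)); print(' base',cx,cy,r)
    uv=np.argwhere(reg)[:,::-1]; o,d=ray(v,uv); 
    pn=cv2.undistortPoints(uv.astype(float).reshape(-1,1,2),v['K'],v['D']).reshape(-1,2)
    mu=pn.mean(0); vt=np.linalg.svd(pn-mu)[2][0]
    a=v['T'][:3,:3]@np.r_[mu,1]; b=v['T'][:3,:3]@np.r_[mu+vt*.05,1]; n=np.cross(a,b); n/=np.linalg.norm(n); pl.append((n,n@v['T'][:3,3]))
d=np.cross(pl[0][0],pl[1][0]); print('cross',np.linalg.norm(d)); d/=np.linalg.norm(d); d*=np.sign(d[2])
p=np.linalg.lstsq(np.array([pl[0][0],pl[1][0],[0,0,1]]),np.array([pl[0][1],pl[1][1],.12]),rcond=None)[0]
print('axis',d.round(4),'at z.12',p.round(4),'tilt',np.degrees(np.arccos(d[2])))
for C in(P,S):
    reg=(C[...,2]>.088)&(C[...,2]<.19)&(C[...,0]>.35)&(C[...,0]<.6)&(C[...,1]>.15)&(C[...,1]<.42); q=C[reg]-p
    al=q@d; print('dist',np.percentile(np.linalg.norm(q-al[:,None]*d,axis=1),[5,50,95]),'along',al.min(),al.max(),'top z',p[2]+al.max()*d[2])
```

```text
top [312.  187.5] [3 4 8] [0.5608 0.0222 0.0282] [0.5613 0.0219 0.0258]
top [320.1 187.9] [3 3 8] [0.558  0.0012 0.0282] [0.5583 0.001  0.027 ]
top [329.  188.2] [ 3  4 10] [ 0.5553 -0.0219  0.0282] [ 0.5554 -0.0219  0.0277]
top rect ((530.150634765625, 22.671554565429688), (163.67921447753906, 135.36659240722656), 81.25975799560547) pct [[453.9, 19.2], [588.4, 182.2]]
top frame y-range [0.0236 0.179 ]
  z 0.06 43 [0.5713 0.5788 0.5865]
  z 0.08 5 [0.5743 0.5749 0.5799]
  z 0.1 5 [0.5711 0.5726 0.5793]
  z 0.12 15 [0.5632 0.5681 0.5696]
  z 0.14 7 [0.5652 0.5663 0.568 ]
  z 0.155 221 [0.5632 0.5673 0.5733]
  z 0.165 68 [0.5644 0.5671 0.5719]
  z 0.17 31 [0.5647 0.5667 0.5684]
 zmax [0.17320503 0.17572362]
scene [285.6 206.9] [3 4 8] [0.6031 0.0788 0.0282] [0.5992 0.0754 0.031 ]
scene [271.3 219.6] [4 2 7] [0.5367 0.0621 0.0282] [0.5171 0.0435 0.0441]
scene [277.1 221.7] [3 3 7] [0.5391 0.0466 0.0282] [0.5233 0.0322 0.041 ]
scene [293.1 221.9] [ 5  3 14] [0.5631 0.0213 0.0282] [0.5627 0.021  0.0285]
scene [299.2 226.3] [ 7  4 18] [5.582e-01 2.000e-04 2.820e-02] [5.585e-01 4.000e-04 2.
[... 898 characters left out ...]
1 [0.5658 0.5677 0.573 ]
  z 0.17 43 [0.5658 0.5671 0.5701]
 zmax [0.17355601 0.17549613]
top probe 85 [0.453 0.332 0.089] [0.494 0.348 0.164] [0.471 0.339 0.139]
 base 466.4175109863281 242.93711853027344 143.0484161376953
scene probe 205 [0.456 0.33  0.088] [0.492 0.346 0.165] [0.472 0.336 0.127]
 base 464.6473693847656 241.21566772460938 144.08499145507812
cross 0.9686932256437304
axis [-0.34    0.001   0.9404] at z.12 [0.4758 0.34   0.12  ] tilt 19.875942953254146
dist [0.00312844 0.00671874 0.00832562] along -0.033550093640350165 0.046779683869847384 top z 0.16399306305114833
dist [0.00478074 0.00732589 0.00938814] along -0.03387099189480267 0.045758100194315636 top z 0.1630323341335538
```

```bash
cat >> h.py <<'E'
a0=np.deg2rad(-8.5); UX=np.array([np.cos(a0),np.sin(a0),0]); UY=np.array([-np.sin(a0),np.cos(a0),0])
RD=np.c_[-UX,UY,[0,0,-1]]  # tool down, x to robot, y along jig y
def jig(e,t,z): return e*UX+t*UY+np.array([0,0,z])
def rel(pos,Rt=None):
    s=env.read_state(); q=s['tool_rot']; R0=R.from_quat([*q[1:],q[0]]).as_matrix()
    dr=np.zeros(3) if Rt is None else R.from_matrix(R0.T@Rt).as_rotvec(degrees=True)
    return 'dr',dr.round(1).tolist(),'dp',((R0.T@(np.array(pos)-s['position']))*1000).round(1).tolist()
def st():
    s=env.read_state(); print(round(s['time'],2),s['position'].round(4),'F',s['wrist_force'].round(1),'w',round(s['gripper_width'],4),'gf',round(s['gripper_force'],1),'q',s['joint_positions'].round(2))
E
python3 - <<'E'
from h import *
print(jig(.63,.1,.25),rel(jig(.63,.1,.25),RD))
E
```

```text
[0.63786094 0.00578166 0.25      ] ('dr', [-0.0, 0.0, -5.8], 'dp', [-616.8, -462.2, 0.3])
```

Call:
move_arm(targets=[{"dr": [0, 0, -5.8], "dp": [-617, -462, 0], "claw": 0}, {"dr": [0, 0, -5.8], "dp": [-617, -462, 0], "claw": 0}, {"dr": [0, 0, -5.8], "dp": [-617, -462, 0], "claw": 0}, {"dr": [0, 0, -5.8], "dp": [-617, -462, 0], "claw": 0}, {"dr": [0, 0, -5.8], "dp": [-617, -462, 0], "claw": 0}, {"dr": [0, 0, -5.8], "dp": [-617, -462, 0], "claw": 0}, {"dr": [0, 0, -5.8], "dp": [-617, -462, 0], "claw": 0}, {"dr": [0, 0, -5.8], "dp": [-617, -462, 0], "claw": 0}, {"dr": [0, 0, -5.8], "dp": [-617, -462, 0], "claw": 0}, {"dr": [0, 0, -5.8], "dp": [-617, -462, 0], "claw": 0}, {"dr": [0, 0, -5.8], "dp": [-617, -462, 0], "claw": 0}, {"dr": [0, 0, -5.8], "dp": [-617, -462, 0], "claw": 0}])

```text
time: 1.8
position: [0.6262, 0.0207, 0.2504]
tool_rot: [0.0, 0.073, 0.997, 0.0]
wrist_force: [1.5, 0.9, 0.1]
gripper_width: 0.0002
gripper_force: 0.0
```

Run:
```python
from h import *
st(); print(rel(jig(.615,.1,.25),RD),rel(jig(.615,.1,.18),RD))
# arc of TCP relative to start contact, in tool axes (x to robot, z down)
for th in (1.43,1.3,1.15,1.0,.85,.7,.55,.4,.3,.2,.1,.05,0):
    e=.587-.124*np.cos(th)+.005*np.sin(th)+.011; z=.037+.124*np.sin(th)+.005*np.cos(th)+.019
    print(th,round((.615-e)*1000,1),round((.18-z)*1000,1))
```

```text
1.8 [0.6262 0.0207 0.2504] F [1.5 0.9 0.1] w 0.0002 gf 0.0 q [-0.32  0.44  0.3   1.59 -0.14  1.13  1.43]
('dr', [0.0, 0.0, 0.1], 'dp', [1.2, -13.1, 0.4]) ('dr', [0.0, 0.0, 0.1], 'dp', [1.3, -13.1, 70.4])
1.43 29.5 0.5
1.3 45.4 3.2
1.15 63.1 8.8
1.0 79.8 17.0
0.85 95.1 27.5
0.7 108.6 40.3
0.55 120.1 54.9
0.4 129.3 71.1
0.3 134.0 82.6
0.2 137.5 94.5
0.1 139.9 106.6
0.05 140.6 112.8
0 141.0 119.0
```

Call:
move_arm(targets=[{"dr": [0, 0, 0], "dp": [1, -13, 0], "claw": 0}, {"dr": [0, 0, 0], "dp": [1, -13, 0], "claw": 0}, {"dr": [0, 0, 0], "dp": [1, -13, 40], "claw": 0}, {"dr": [0, 0, 0], "dp": [1, -13, 70], "claw": 0}, {"dr": [0, 0, 0], "dp": [1, -13, 70], "claw": 0}, {"dr": [0, 0, 0], "dp": [1, -13, 70], "claw": 0}])

```text
time: 2.55
position: [0.6226, 0.0108, 0.1816]
tool_rot: [0.001, 0.073, 0.997, 0.0]
wrist_force: [0.3, -0.4, -0.5]
gripper_width: -0.0001
gripper_force: 0.0
```

Run:
```python
from h import *
st(); print(rel(jig(.615,.1,.18),RD))
```

```text
2.55 [0.6226 0.0108 0.1816] F [ 0.3 -0.4 -0.5] w -0.0001 gf 0.0 q [-0.3   0.5   0.28  1.68 -0.16  0.99  1.47]
('dr', [0.1, 0.1, 0.1], 'dp', [-0.9, -2.7, 1.6])
```

Call:
move_arm(targets=[{"dr": [0, 0, 0], "dp": [15, 0, 1], "claw": 0}, {"dr": [0, 0, 0], "dp": [29, 0, 1], "claw": 0}, {"dr": [0, 0, 0], "dp": [37, 0, 2], "claw": 0}, {"dr": [0, 0, 0], "dp": [45, 0, 4], "claw": 0}, {"dr": [0, 0, 0], "dp": [54, 0, 6], "claw": 0}, {"dr": [0, 0, 0], "dp": [62, 0, 9], "claw": 0}, {"dr": [0, 0, 0], "dp": [71, 0, 13], "claw": 0}, {"dr": [0, 0, 0], "dp": [79, 0, 17], "claw": 0}, {"dr": [0, 0, 0], "dp": [87, 0, 22], "claw": 0}, {"dr": [0, 0, 0], "dp": [94, 0, 28], "claw": 0}])

```text
time: 3.8
position: [0.5285, 0.0233, 0.1519]
tool_rot: [-0.0, 0.074, 0.997, -0.0]
wrist_force: [0.6, -0.5, 1.8]
gripper_width: -0.0002
gripper_force: 0.4
```

Run:
```python
from h import *
st(); 
v=cap('scene'); C=cloud(v)
mm=(C[...,2]>.06)&(C[...,2]<.2)&(C[...,0]>.4)&(C[...,0]<.65)&(C[...,1]>-.12)&(C[...,1]<.12)
cv2.imwrite('pics/p1.png',cv2.resize(v['image'][120:270,220:400,::-1],None,fx=4,fy=4,interpolation=cv2.INTER_CUBIC))
```

```text
3.8 [0.5285 0.0233 0.1519] F [ 0.6 -0.5  1.8] w -0.0002 gf 0.4 q [-0.35  0.39  0.28  1.94 -0.14  0.83  1.42]
```

View pics/p1.png

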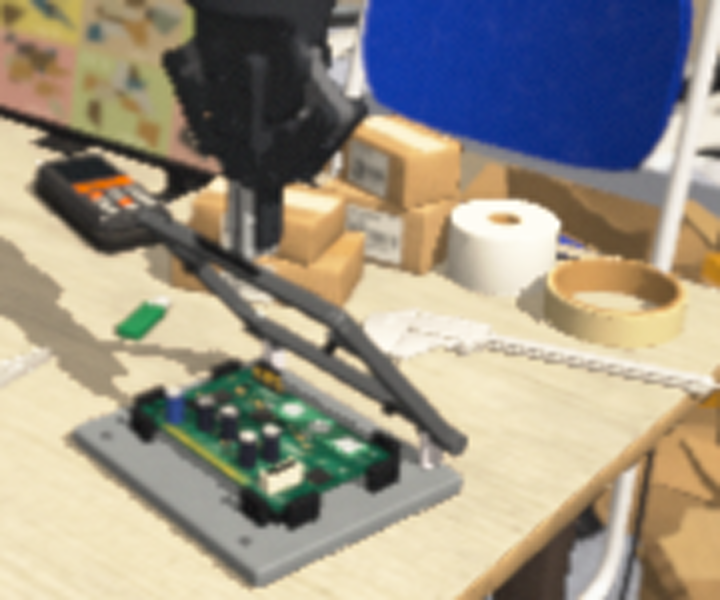

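The picture shows the finger at (255,230) behind the bar, with the frame leaning at about 0.85 rad as planned. I'll carry on along the arc.

Call:
move_arm(targets=[{"dr": [0, 0, 0], "dp": [7, 0, 6], "claw": 0}, {"dr": [0, 0, 0], "dp": [13, 0, 12], "claw": 0}, {"dr": [0, 0, 0], "dp": [19, 0, 19], "claw": 0}, {"dr": [0, 0, 0], "dp": [24, 0, 27], "claw": 0}, {"dr": [0, 0, 0], "dp": [29, 0, 35], "claw": 0}, {"dr": [0, 0, 0], "dp": [33, 0, 43], "claw": 0}, {"dr": [0, 0, 0], "dp": [37, 0, 54], "claw": 0}, {"dr": [0, 0, 0], "dp": [40, 0, 66], "claw": 0}, {"dr": [0, 0, 0], "dp": [42, 0, 77], "claw": 0}, {"dr": [0, 0, 0], "dp": [43, 0, 84], "claw": 0}, {"dr": [0, 0, 0], "dp": [43, 0, 88], "claw": 0}, {"dr": [0, 0, 0], "dp": [43, 0, 90], "claw": 0}])

```text
time: 5.35
position: [0.4868, 0.0296, 0.0622]
tool_rot: [0.0, 0.074, 0.997, 0.0]
wrist_force: [0.4, 1.3, 0.2]
gripper_width: -0.0001
gripper_force: 0.2
```

Call:
move_arm(targets=[{"dr": [0, 0, 0], "dp": [0, 0, 1.5], "claw": 0}, {"dr": [0, 0, 0], "dp": [0, 0, 2.5], "claw": 0}, {"dr": [0, 0, 0], "dp": [0, 0, 3], "claw": 0}, {"dr": [0, 0, 0], "dp": [0, 0, 3], "claw": 0}])

```text
time: 5.85
position: [0.4873, 0.0296, 0.0597]
tool_rot: [0.001, 0.074, 0.997, 0.0]
wrist_force: [1.8, -0.4, 5.8]
gripper_width: -0.0001
gripper_force: 2.2
```

Call:
move_arm(targets=[{"dr": [0, 0, 0], "dp": [0, 0, 1], "claw": 0}, {"dr": [0, 0, 0], "dp": [0, 0, 2], "claw": 0}, {"dr": [0, 0, 0], "dp": [0, 0, 2], "claw": 0}])

```text
time: 6.22
position: [0.4884, 0.0296, 0.0582]
tool_rot: [0.002, 0.074, 0.997, 0.0]
wrist_force: [2.5, -1.0, 10.1]
gripper_width: -0.0
gripper_force: 4.4
```

Call:
move_arm(targets=[{"dr": [0, 0, 0], "dp": [0, 0, -10], "claw": 0}, {"dr": [0, 0, 0], "dp": [0, 0, -60], "claw": 0}, {"dr": [0, 0, 0], "dp": [0, 40, -120], "claw": 30}, {"dr": [0, 0, 0], "dp": [0, 90, -150], "claw": 85}, {"dr": [0, 0, 0], "dp": [0, 150, -180], "claw": 85}, {"dr": [0, 0, 0], "dp": [0, 150, -180], "claw": 85}])

```text
time: 6.98
position: [0.5087, 0.183, 0.2393]
tool_rot: [0.001, 0.071, 0.998, 0.002]
wrist_force: [-0.6, -0.6, -0.1]
gripper_width: 0.0722
gripper_force: 0.0
```

Run:
```python
from h import *
st()
s=cap('scene');S=cloud(s);c=cap('top');P=cloud(c)
for C in(P,S):
    e=C@UX;t=C@UY;z=C[...,2]
    for nm,m in(('frontbar',(e>.458)&(e<.468)&(t>.03)&(t<.17)&(z>.03)&(z<.08)),('hingebar',(e>.57)&(e<.59)&(t>.04)&(t<.16)&(z>.03)&(z<.08)),('pad',(np.hypot(C[...,0]-.5556,C[...,1]+.0216)<.004))):
        q=C[m]; print(nm,m.sum(),np.percentile(q[:,2],[10,50,90]).round(4) if len(q) else '', (e[m].mean().round(4),t[m].mean().round(4)) if len(q) else '')
a=cv2.resize(s['image'][170:270,230:360],None,fx=5,fy=5,interpolation=cv2.INTER_CUBIC); cv2.imwrite('pics/shut.png',a[:,:,::-1])
d=np.array([-.34,0,.9404]);d/=np.linalg.norm(d);x=np.cross([0,1,0],-d);RT=np.c_[x,[0,1,0],-d]
p=np.array([.4758,.34,.12])
print('pre',p+.0923*d,rel(p+.0923*d,RT))
```

```text
6.97 [0.5087 0.183  0.2393] F [-0.6 -0.6 -0.1] w 0.0722 gf 0.0 q [-0.65  0.31  0.26  1.81 -0.09  1.03  1.08]
frontbar 0  
hingebar 54 [0.0369 0.04   0.0434] (np.float64(0.5741), np.float64(0.0698))
pad 8 [0.0251 0.0282 0.0305] (np.float64(0.5527), np.float64(0.0601))
frontbar 275 [0.0358 0.0413 0.0426] (np.float64(0.4616), np.float64(0.0936))
hingebar 86 [0.0397 0.0419 0.043 ] (np.float64(0.5755), np.float64(0.1065))
pad 7 [0.0274 0.0287 0.0295] (np.float64(0.5524), np.float64(0.061))
pre [0.44441725 0.34       0.206801  ] ('dr', [-1.4, -19.9, -8.2], 'dp', [86.4, 150.0, 30.8])
```

View pics/shut.png

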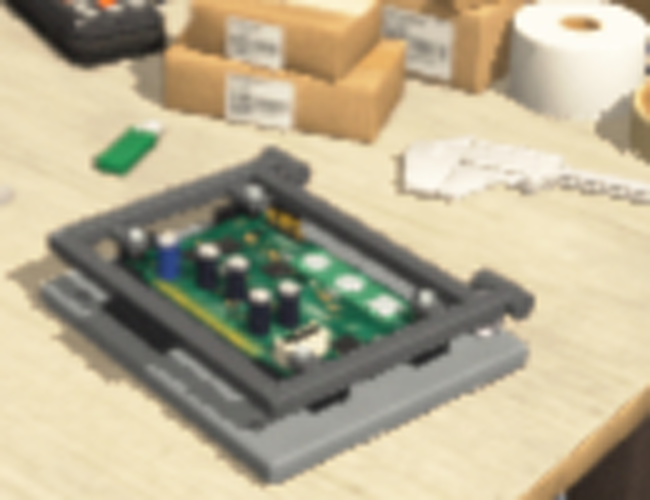

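The frame lies flat over the board: the front bar reads 41.3 mm and the hinge bar 41.9 mm. The square pad is visible at (385,303). Next, the probe pre-grasp.

Call:
move_arm(targets=[{"dr": [-0.7, -10, -4.1], "dp": [43, 75, 5], "claw": 85}, {"dr": [-1.4, -19.9, -8.2], "dp": [86, 150, 10], "claw": 85}, {"dr": [-1.4, -19.9, -8.2], "dp": [86, 150, 31], "claw": 85}, {"dr": [-1.4, -19.9, -8.2], "dp": [86, 150, 31], "claw": 85}, {"dr": [-1.4, -19.9, -8.2], "dp": [86, 150, 31], "claw": 85}, {"dr": [-1.4, -19.9, -8.2], "dp": [86, 150, 31], "claw": 85}])

```text
time: 7.82
position: [0.4471, 0.3365, 0.2064]
tool_rot: [0.173, 0.003, 0.985, -0.001]
wrist_force: [0.8, 0.2, 0.4]
gripper_width: 0.0849
gripper_force: 0.0
```

```bash
cat >> h.py <<'E'
d=np.array([-.34,0,.9404]);d/=np.linalg.norm(d);RT=np.c_[np.cross([0,1,0],-d),[0,1,0],-d]
pp=np.array([.4758,.34,.12])
E
python3 - <<'E'
from h import *
st(); print(rel(pp+.0923*d,RT),rel(pp+.0123*d,RT))
E
```

```text
7.83 [0.4471 0.3365 0.2064] F [0.8 0.2 0.4] w 0.0849 gf 0.0 q [-1.11  0.26  0.24  2.03  0.34  0.66  0.43]
('dr', [-0.2, 0.1, -0.4], 'dp', [2.4, 3.4, -1.2]) ('dr', [-0.2, 0.1, -0.4], 'dp', [2.5, 3.7, 78.8])
```

Call:
move_arm(targets=[{"dr": [-0.2, 0.1, -0.4], "dp": [2.5, 3.5, 0], "claw": 85}, {"dr": [-0.2, 0.1, -0.4], "dp": [2.5, 3.5, 30], "claw": 85}, {"dr": [-0.2, 0.1, -0.4], "dp": [2.5, 3.5, 60], "claw": 85}, {"dr": [-0.2, 0.1, -0.4], "dp": [2.5, 3.5, 79], "claw": 85}, {"dr": [-0.2, 0.1, -0.4], "dp": [2.5, 3.5, 79], "claw": 85}, {"dr": [-0.2, 0.1, -0.4], "dp": [2.5, 3.5, 79], "claw": 85}])

```text
time: 8.57
position: [0.4706, 0.3424, 0.1319]
tool_rot: [0.172, -0.002, 0.985, 0.001]
wrist_force: [0.8, -1.1, 0.7]
gripper_width: 0.0849
gripper_force: 0.0
```

Run:
```python
from h import *
st(); print(rel(pp+.0123*d,RT))
```

```text
8.57 [0.4706 0.3424 0.1319] F [ 0.8 -1.1  0.7] w 0.0849 gf 0.0 q [-1.07  0.4   0.25  2.07  0.35  0.48  0.42]
('dr', [0.1, -0.0, 0.2], 'dp', [-0.8, -2.4, 0.7])
```

Call:
move_arm(newtons=40, targets=[{"dr": [0.1, 0, 0.2], "dp": [-1, -2, 1], "claw": 85}, {"dr": [0.1, 0, 0.2], "dp": [-1, -2, 1], "claw": 40}, {"dr": [0.1, 0, 0.2], "dp": [-1, -2, 1], "claw": 10}, {"dr": [0.1, 0, 0.2], "dp": [-1, -2, 1], "claw": 10}, {"dr": [0.1, 0, 0.2], "dp": [-1, -2, 1], "claw": 10}, {"dr": [0.1, 0, 0.2], "dp": [-1, -2, 1], "claw": 10}, {"dr": [0.1, 0, 0.2], "dp": [-1, -2, 1], "claw": 10}])

```text
time: 9.45
position: [0.4715, 0.3402, 0.1308]
tool_rot: [0.172, -0.0, 0.985, -0.0]
wrist_force: [-3.4, -1.3, 4.9]
gripper_width: 0.0171
gripper_force: 38.7
```

Run:
```python
from h import *
st(); print(rel(pp+.0123*d,RT), rel(pp+.0923*d,RT))
```

```text
9.45 [0.4715 0.3402 0.1308] F [-3.4 -1.3  4.9] w 0.0171 gf 38.7 q [-1.07  0.4   0.25  2.07  0.35  0.48  0.42]
('dr', [-0.0, -0.0, 0.0], 'dp', [-0.3, -0.2, -0.7]) ('dr', [-0.0, -0.0, 0.0], 'dp', [-0.3, -0.2, -80.7])
```

Grasped, at a width of 17.1 mm. I'll draw the probe 90 mm along the sleeve axis, watching the force.

Call:
move_arm(targets=[{"dr": [0, 0, 0], "dp": [0, 0, -6], "claw": 10}, {"dr": [0, 0, 0], "dp": [0, 0, -14], "claw": 10}, {"dr": [0, 0, 0], "dp": [0, 0, -24], "claw": 10}, {"dr": [0, 0, 0], "dp": [0, 0, -34], "claw": 10}])

```text
time: 9.95
position: [0.4598, 0.3405, 0.1634]
tool_rot: [0.172, -0.0, 0.985, 0.0]
wrist_force: [-0.5, 0.3, -0.1]
gripper_width: 0.0167
gripper_force: 38.9
```

Call:
move_arm(targets=[{"dr": [0, 0, 0], "dp": [0, 0, -12], "claw": 10}, {"dr": [0, 0, 0], "dp": [0, 0, -24], "claw": 10}, {"dr": [0, 0, 0], "dp": [0, 0, -36], "claw": 10}, {"dr": [0, 0, 0], "dp": [0, 0, -50], "claw": 10}, {"dr": [0, 0, 0], "dp": [0, 0, -65], "claw": 10}, {"dr": [0, 0, 0], "dp": [0, 0, -80], "claw": 10}, {"dr": [0, 0, 0], "dp": [0, 0, -80], "claw": 10}])

```text
time: 10.82
position: [0.4329, 0.3411, 0.2392]
tool_rot: [0.173, -0.0, 0.985, 0.001]
wrist_force: [0.6, 0.5, 0.3]
gripper_width: 0.0171
gripper_force: 39.0
```

Run:
```python
from h import *
st(); print(rel([.5556,-.0216,.25],RD))
```

```text
10.82 [0.4329 0.3411 0.2392] F [0.6 0.5 0.3] w 0.0171 gf 39.0 q [-1.13  0.2   0.23  2.01  0.34  0.75  0.43]
('dr', [1.6, 19.9, 8.5], 'dp', [-118.8, -362.8, 30.8])
```

Call:
move_arm(targets=[{"dr": [0.4, 5, 2], "dp": [-10, -25, -8], "claw": 10}, {"dr": [0.8, 10, 4], "dp": [-22, -65, -6], "claw": 10}, {"dr": [1.2, 15, 6], "dp": [-35, -110, 0], "claw": 10}, {"dr": [1.6, 19.9, 8.5], "dp": [-50, -155, 5], "claw": 10}, {"dr": [1.6, 19.9, 8.5], "dp": [-65, -200, 10], "claw": 10}, {"dr": [1.6, 19.9, 8.5], "dp": [-80, -245, 15], "claw": 10}, {"dr": [1.6, 19.9, 8.5], "dp": [-95, -290, 20], "claw": 10}, {"dr": [1.6, 19.9, 8.5], "dp": [-108, -330, 26], "claw": 10}, {"dr": [1.6, 19.9, 8.5], "dp": [-115, -352, 30], "claw": 10}, {"dr": [1.6, 19.9, 8.5], "dp": [-119, -363, 31], "claw": 10}, {"dr": [1.6, 19.9, 8.5], "dp": [-119, -363, 31], "claw": 10}, {"dr": [1.6, 19.9, 8.5], "dp": [-119, -363, 31], "claw": 10}])

```text
time: 12.32
position: [0.5554, -0.0211, 0.249]
tool_rot: [-0.001, 0.074, 0.997, -0.001]
wrist_force: [-0.1, -0.3, -1.1]
gripper_width: 0.0165
gripper_force: 39.0
```

Run:
```python
from h import *
st(); print(rel([.5556,-.0216,.25],RD))
p=env.read_state()['position']
s=cap('scene'); u,v=pix(s,p-[0,0,.06])[0].astype(int); print(u,v,'tip',pix(s,p-[0,0,.119]),'pad',pix(s,[.5556,-.0216,.0282]))
np.save('s1.npy',s['image'])
a=cv2.resize(s['image'][v-55:v+70,u-60:u+60],None,fx=4.7,fy=4.7,interpolation=cv2.INTER_CUBIC); cv2.imwrite('pics/hover.png',a[:,:,::-1]); print('crop',u-60,v-55)
```

```text
12.32 [ 0.5554 -0.0211  0.249 ] F [-0.1 -0.3 -1.1] w 0.0165 gf 39.0 q [-0.36  0.33  0.4   1.77 -0.14  1.07  1.51]
('dr', [-0.1, -0.1, 0.0], 'dp', [-0.3, -0.5, -1.0])
310 158 tip [[308.81974817 186.61798358]] pad [[306.44152992 230.66709024]]
crop 250 103
```

View pics/hover.png

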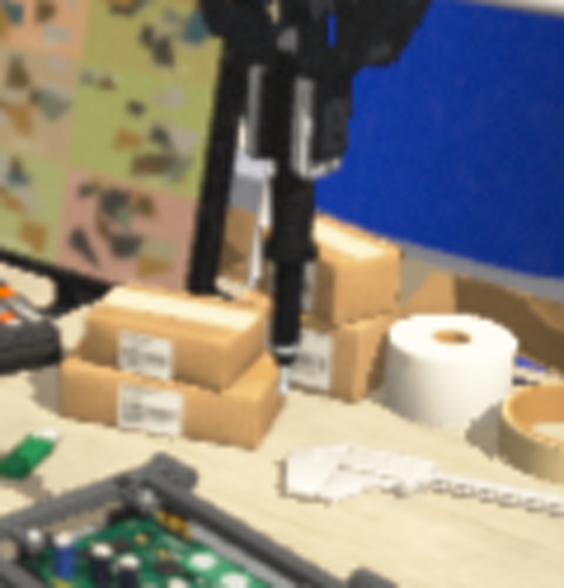

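The probe hangs nearly upright in the gripper, with its shank at (286,310) and tip at about (285,388) in the crop. I'll measure its real axis and tip from the depth data.

```bash
cat > ax.py <<'E'
from h import *
s0=env.read_state(); p=s0['position']
s=cap('scene'); C=cloud(s); fwd=s['T'][:3,2]
def meas(v,C,zlo,zhi,step):
    m=(np.hypot(C[...,0]-p[0],C[...,1]-p[1])<.03)&(C[...,2]>zlo)&(C[...,2]<zhi)
    return m
m=meas(s,C,p[2]-.125,p[2]-.022,1)
rows=[]
for r in np.unique(np.argwhere(m)[:,0]):
    u=np.argwhere(m[r])[:,0]; rows.append((r,u.mean(),len(u),C[r][m[r]].mean(0)[2]))
for r,u,n,z in rows:
    e=pix(s,[p[0],p[1],z-0.0])[0]; print(r,round(u,1),n,'z',round(z,4),'rel',round(z-p[2],3),'exp u',e[0].round(1),'exp row',e[1].round(1), C[r][m[r]].mean(0)[:2].round(4))
c=cap('top'); Ct=cloud(c); m2=meas(c,Ct,p[2]-.13,p[2]-.025,1); print('top px',m2.sum(),Ct[m2].mean(0) if m2.sum() else '')
E
python3 ax.py
```

```text
140 310.8 6 z 0.2263 rel -0.023 exp u 311.6 exp row 139.4 [ 0.5518 -0.0221]
141 311.5 10 z 0.225 rel -0.024 exp u 311.5 exp row 140.1 [ 0.5512 -0.0243]
142 311.5 10 z 0.2232 rel -0.026 exp u 311.5 exp row 141.1 [ 0.5511 -0.0244]
143 311.5 10 z 0.2211 rel -0.028 exp u 311.4 exp row 142.1 [ 0.5515 -0.0243]
144 311.5 10 z 0.2193 rel -0.03 exp u 311.4 exp row 143.1 [ 0.5513 -0.0245]
145 311.5 10 z 0.2177 rel -0.031 exp u 311.3 exp row 143.9 [ 0.5506 -0.0252]
146 311.5 10 z 0.2155 rel -0.034 exp u 311.3 exp row 145.1 [ 0.5514 -0.0247]
147 311.5 10 z 0.2135 rel -0.036 exp u 311.2 exp row 146.1 [ 0.5515 -0.0248]
148 311.5 10 z 0.2118 rel -0.037 exp u 311.1 exp row 146.9 [ 0.551  -0.0253]
149 311.5 10 z 0.2096 rel -0.039 exp u 311.1 exp row 148.0 [ 0.5516 -0.025 ]
150 311.3 9 z 0.2077 rel -0.041 exp u 311.0 exp row 149.0 [ 0.5514 -0.0249]
151 311.5 10 z 0.206 rel -0.043 exp u 311.0 exp row 149.9 [ 0.5512 -0.0256]
152 311.0 9 z 0.204 rel -0.045 exp u 310.9 exp row 150.9 [ 0.5508 -0.0249]
153 311.0 9 z 0.2018 rel -0.047 exp u 310.9 exp row 152.0 [ 0.5513 -0.0246]
154 311.0 11 z 0.1992 rel -0.0
[... 1819 characters left out ...]
98 exp u 309.4 exp row 177.0 [ 0.5525 -0.0248]
179 310.0 5 z 0.1477 rel -0.101 exp u 309.3 exp row 178.4 [ 0.5539 -0.0239]
180 309.5 4 z 0.1451 rel -0.104 exp u 309.2 exp row 179.6 [ 0.5543 -0.0226]
181 309.5 2 z 0.1426 rel -0.106 exp u 309.2 exp row 180.7 [ 0.5549 -0.0223]
182 309.5 2 z 0.1405 rel -0.109 exp u 309.1 exp row 181.7 [ 0.555  -0.0224]
183 309.5 2 z 0.1387 rel -0.11 exp u 309.1 exp row 182.6 [ 0.5544 -0.023 ]
184 309.0 1 z 0.1368 rel -0.112 exp u 309.0 exp row 183.5 [ 0.5534 -0.0226]
185 309.5 2 z 0.1337 rel -0.115 exp u 308.9 exp row 184.9 [ 0.5558 -0.0222]
186 309.5 2 z 0.132 rel -0.117 exp u 308.9 exp row 185.7 [ 0.5551 -0.0228]
top px 61 [ 0.54885145 -0.01786886  0.19064211]
```

Tip error against the pad is about 0.5 mm, and tilt is under 0.5°. From the flange, the tip sits about 117 mm below the TCP. I'll descend to just above contact.

Call:
move_arm(targets=[{"dr": [0, 0, 0], "dp": [0, -0.5, 25], "claw": 10}, {"dr": [0, 0, 0], "dp": [0, -0.5, 55], "claw": 10}, {"dr": [0, 0, 0], "dp": [0, -0.5, 80], "claw": 10}, {"dr": [0, 0, 0], "dp": [0, -0.5, 95], "claw": 10}, {"dr": [0, 0, 0], "dp": [0, -0.5, 98], "claw": 10}, {"dr": [0, 0, 0], "dp": [0, -0.5, 98], "claw": 10}, {"dr": [0, 0, 0], "dp": [0, -0.5, 98], "claw": 10}])

```text
time: 13.35
position: [0.556, -0.0232, 0.152]
tool_rot: [-0.0, 0.075, 0.997, -0.001]
wrist_force: [-0.3, -0.2, -1.4]
gripper_width: 0.0169
gripper_force: 39.0
```

```bash
cat > fz.py <<'E'
from h import *
st(); print(rel([.5556,-.0216,.145],RD))
F=[];Z=[];q=[]
s=cap('scene')
for i in range(8):
    cap('scene'); r=env.read_state(); F.append(r['wrist_force']); Z.append(r['position'])
print('F mean',np.mean(F,0).round(2),'sd',np.std(F,0).round(2),'pos',np.mean(Z,0).round(5))
E
python3 fz.py; python3 ax.py | awk 'NR%5==0||/top/||NR>38'
```

```text
13.35 [ 0.556  -0.0232  0.152 ] F [-0.3 -0.2 -1.4] w 0.0169 gf 39.0 q [-0.32  0.44  0.37  1.88 -0.2   0.86  1.56]
('dr', [-0.1, -0.0, -0.1], 'dp', [0.6, 1.5, 7.0])
F mean [-0.04 -0.39 -0.45] sd [0.69 0.43 0.47] pos [ 0.55553 -0.02319  0.15145]
193 309.5 10 z 0.1192 rel -0.032 exp u 309.4 exp row 191.9 [ 0.5516 -0.0265]
198 309.0 9 z 0.1084 rel -0.043 exp u 309.1 exp row 196.8 [ 0.551  -0.0264]
203 309.0 11 z 0.0979 rel -0.053 exp u 308.8 exp row 201.4 [ 0.5503 -0.0277]
208 308.5 6 z 0.085 rel -0.066 exp u 308.4 exp row 207.1 [ 0.5524 -0.0256]
213 308.5 6 z 0.0738 rel -0.077 exp u 308.1 exp row 211.9 [ 0.5524 -0.0264]
218 308.5 6 z 0.0619 rel -0.089 exp u 307.8 exp row 217.0 [ 0.5533 -0.0266]
223 311.5 12 z 0.0448 rel -0.106 exp u 307.4 exp row 224.2 [ 0.5651 -0.0263]
227 307.6 23 z 0.0331 rel -0.118 exp u 307.1 exp row 229.0 [ 0.5621 -0.0188]
228 307.0 24 z 0.0325 rel -0.119 exp u 307.1 exp row 229.3 [ 0.559  -0.0198]
229 308.0 23 z 0.032 rel -0.119 exp u 307.1 exp row 229.5 [ 0.558  -0.0232]
230 307.0 25 z 0.0308 rel -0.12 exp u 307.0 exp row 229.9 [ 0.555  -0.0232]
231 306.9 24 z 0.0307 rel -0.121 exp u 307.0 exp row 230.0 [ 0.552  -0.0254]
232 305.2 22 z 0.0298 rel -0.121 exp u 307.0 exp row 230.4 [ 0.5477 -0.0245]
233 305.1 13 z 0.0279 rel -0.123 exp u 307.0 exp row 231.1 [ 0.547  -0.0249]
234 302.5 13 z 0.0267 rel -0.124 exp u 306.9 exp row 231.6 [ 0.5417 -0.0226]
235 303.4 9 z 0.0267 rel -0.124 exp u 306.9 exp row 231.6 [ 0.5401 -0.0263]
236 302.1 7 z 0.0266 rel -0.125 exp u 306.9 exp row 231.6 [ 0.5354 -0.0267]
237 302.0 7 z 0.0269 rel -0.124 exp u 306.9 exp row 231.5 [ 0.5321 -0.029 ]
238 301.5 2 z 0.0271 rel -0.124 exp u 306.9 exp row 231.5 [ 0.5282 -0.0309]
top px 330 [ 0.55050384 -0.02039049  0.03708307]
```

Call:
move_arm(targets=[{"dr": [0, 0, 0], "dp": [0.5, 1.8, 1], "claw": 10}, {"dr": [0, 0, 0], "dp": [0.5, 1.8, 3], "claw": 10}, {"dr": [0, 0, 0], "dp": [0.5, 1.8, 5], "claw": 10}, {"dr": [0, 0, 0], "dp": [0.5, 1.8, 7], "claw": 10}, {"dr": [0, 0, 0], "dp": [0.5, 1.8, 7], "claw": 10}])

```text
time: 14.52
position: [0.5552, -0.0213, 0.1441]
tool_rot: [-0.001, 0.075, 0.997, -0.001]
wrist_force: [0.2, 1.0, 1.0]
gripper_width: 0.0167
gripper_force: 39.1
```

```bash
python3 fz.py
```

```text
14.53 [ 0.5552 -0.0213  0.1441] F [0.2 1.  1. ] w 0.0167 gf 39.1 q [-0.32  0.45  0.36  1.89 -0.21  0.84  1.57]
('dr', [-0.1, -0.1, -0.1], 'dp', [-0.5, -0.2, -0.9])
F mean [-0.1   0.64  0.92] sd [0.31 0.29 0.42] pos [ 0.55517 -0.02132  0.14421]
```

Call:
move_arm(targets=[{"dr": [0, 0, 0], "dp": [0, 0, 1], "claw": 10}, {"dr": [0, 0, 0], "dp": [0, 0, 2], "claw": 10}, {"dr": [0, 0, 0], "dp": [0, 0, 3], "claw": 10}, {"dr": [0, 0, 0], "dp": [0, 0, 3], "claw": 10}, {"dr": [0, 0, 0], "dp": [0, 0, 3], "claw": 10}])

```text
time: 15.6
position: [0.5552, -0.0214, 0.1412]
tool_rot: [-0.001, 0.075, 0.997, -0.001]
wrist_force: [0.2, -0.0, 2.6]
gripper_width: 0.0174
gripper_force: 39.2
```

```bash
python3 fz.py;python3 fz.py
python3 - <<'E'
from h import *
s=cap('scene'); print(pix(s,[.5556,-.0216,.0282]))
a=cv2.resize(s['image'][170:250,260:360],None,fx=7,fy=7,interpolation=cv2.INTER_CUBIC); cv2.imwrite('pics/press.png',a[:,:,::-1])
E
```

```text
15.6 [ 0.5552 -0.0214  0.1412] F [ 0.2 -0.   2.6] w 0.0174 gf 39.2 q [-0.32  0.45  0.36  1.89 -0.21  0.83  1.57]
('dr', [-0.1, -0.1, -0.1], 'dp', [-0.4, -0.2, -3.8])
F mean [0.16 0.7  2.28] sd [0.33 0.51 0.48] pos [ 0.55514 -0.02136  0.14115]
16.05 [ 0.5551 -0.0213  0.1411] F [0.1 0.7 2.6] w 0.0167 gf 39.2 q [-0.32  0.45  0.36  1.89 -0.21  0.83  1.57]
('dr', [-0.1, -0.1, -0.1], 'dp', [-0.5, -0.2, -3.9])
F mean [0.1  0.66 2.17] sd [0.4  0.53 0.3 ] pos [ 0.55512 -0.02135  0.14113]
[[306.44152992 230.66709024]]
```

View pics/press.png

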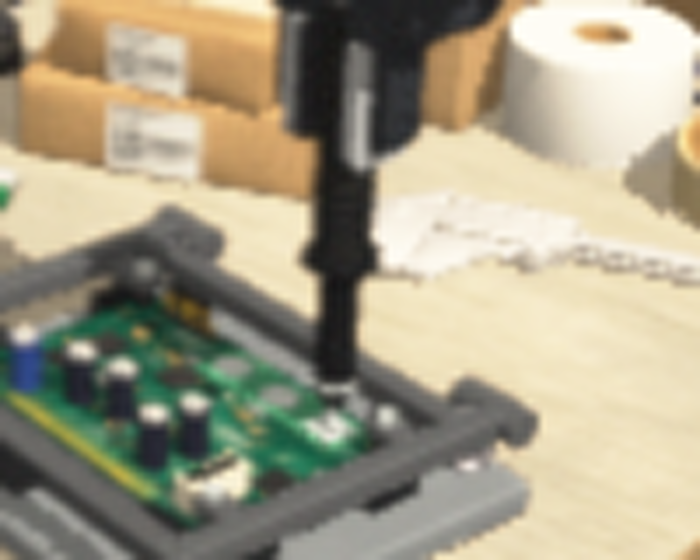

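The probe stands on the square pad: the nose is at (337,385) and the pad at (328,425) in the crop, with the flange clear of the frame. The force is 2.65 N over baseline, about half travel. I'll check the centring with subpixel edges.

Run:
```python
from h import *
g=np.mean([cap('scene')['image'].astype(float).mean(2) for _ in range(4)],0)
s=cap('scene'); p=env.read_state()['position']
def edges(g,v,u0,w=9):
    x=np.arange(u0-w,u0+w+1); r=g[v,x]; lo=r[w-1:w+2].min()
    L=r[:w].max(); Rr=r[w+1:].max(); o=[]
    for th,rng in(((lo+min(L,120))/2,range(w,0,-1)),((lo+min(Rr,120))/2,range(w,2*w))):
        for i in rng:
            j=i-1 if rng.step<0 else i+1
            if r[j]>th: o.append(x[i]+(x[j]-x[i])*(th-r[i])/(r[j]-r[i])); break
    return o
for z in np.arange(.125,.03,-.006):
    e=pix(s,[p[0],p[1],z])[0]; o=edges(g,int(round(e[1])),int(round(e[0])))
    if len(o)==2: print(round(z,3),'exp',e.round(1),'mid',round(sum(o)/2,2),'w',round(o[1]-o[0],2),'diff px',round(sum(o)/2-e[0],2))
np.set_printoptions(linewidth=200)
print(pix(s,[.5556,-.0216,.0282]),pix(s,[p[0],p[1],.0372])); print(g[222:236,298:318].astype(int))
```

```text
0.125 exp [308.7 189. ] mid 305.38 w 6.18 diff px -3.33
0.119 exp [308.5 191.7] mid 306.76 w 3.78 diff px -1.79
0.113 exp [308.4 194.4] mid 307.5 w 5.36 diff px -0.89
0.107 exp [308.2 197.1] mid 308.38 w 7.96 diff px 0.15
0.101 exp [308.1 199.8] mid 308.46 w 7.27 diff px 0.39
0.095 exp [307.9 202.5] mid 308.42 w 7.18 diff px 0.51
0.089 exp [307.8 205.1] mid 308.18 w 8.97 diff px 0.43
0.083 exp [307.6 207.7] mid 308.6 w 8.56 diff px 1.0
0.077 exp [307.4 210.3] mid 308.03 w 4.69 diff px 0.59
0.071 exp [307.3 212.9] mid 307.91 w 4.44 diff px 0.63
0.065 exp [307.1 215.4] mid 307.73 w 4.75 diff px 0.6
0.059 exp [307. 218.] mid 307.23 w 5.51 diff px 0.25
0.053 exp [306.8 220.5] mid 306.31 w 7.93 diff px -0.52
0.047 exp [306.7 223. ] mid 307.94 w 6.34 diff px 1.27
0.041 exp [306.5 225.5] mid 305.34 w -12.18 diff px -1.18
0.035 exp [306.4 227.9] mid 303.7 w 5.32 diff px -2.67
[[306.44152992 230.66709024]] [[306.42673407 227.03794529]]
[[114 124 145 152 151 144 103  52  29  29  30  33  49  92 105 109 127 150 176 204]
 [ 87  96 105 117 146 154 117  62  31  29  32  33  52  72  91 101 107 112 12
[... 303 characters left out ...]
09 148 147 122  79  76  80  70  68]
 [135 128 114 102  87  81  79  83  95 112  90 118 146 154 130 103 161 173 123  73]
 [ 96 103 109  96  88  96 106 115 142 185 159 119 111 139 113 106 188 207 154  91]
 [ 72  71  84 109 126 163 196 173 166 216 213 175 127  97  92 105 156 178 143 113]
 [ 82  65  64  74 105 130 189 207 197 197 213 179 141  96  73  77 107 120 115 108]
 [ 72  65  63  64  72  91 145 168 213 220 194 133  95  71  58  60  70  87 104 108]
 [ 74  66  63  63  62  66  85 111 136 157 139 103  68  50  53  50  62  82 101 106]
 [ 78  80  83  79  71  65  65  74  89  99  97  95  80  63  61  79  96 102 107 110]
 [ 81  99 114 104  88  78  71  67  67  68  71  83  87 100 101 102 106 110 113 117]]
```

The tip is within about 1 mm of the pad centre and the force is steady at half travel, so I'm handing the job in.

Run:
```python
from h import *
st(); print(env.job_done())
```

```text
16.8 [ 0.5551 -0.0214  0.1411] F [-0.7  0.5  2.6] w 0.0169 gf 39.2 q [-0.32  0.45  0.36  1.89 -0.21  0.83  1.57]
the job is handed in; nothing more can be done
None
```

The job is handed in at 16.8 s: the frame is shut over the board, and the gripper holds the probe upright on the square pad, within about 1 mm of its centre and pressed at about 2.65 N (roughly half travel); no verdict came back.

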